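# Close a dowelled case lid with a one-hand bar clamp and keep the pressure on

### The job

The lid of the small wooden case has been glued with dowels and still gapes: with the one-hand bar clamp on the board, squeeze the trigger towards the handle in repeated strokes, letting it spring out again between strokes and following the head as it creeps along the bar, until the two lid boards meet without a gap against the fence and the rubber cap of the jaw is firmly pressed in, roughly a third to a half of the way to flat. Never squash the rubber flat, and leave the open case, the tasting glass and the notebook where they are. Finish while holding: the trigger stays squeezed between the gripper's fingers, one on the handle and one on the trigger, and is not let go.

Things in the scene. Friction and masses are not known exactly. Their poses are not given: they have to be found in the camera images.
- clamp_board: plywood board 180 x 370 x 15 mm, fixed on the table. Origin: centre of its underside; its y axis runs along the clamp from the sliding head (-y, right) to the fence and fixed jaw (+y). A toothed steel bar (8 mm thick) runs along it at x = 0, 51 to 69 mm above the table, held by black posts at y = -166 and +163 mm, at most 77 mm high. Dark wooden fence, face at y = +135 mm
- clamp_head (a joint): how far the black sliding head has advanced along the bar (m), 0 to 0.085. A pawl lets it move only towards the fence (+y); about 5 N of rubbing. The head is 58 mm long, 33 mm wide, its top 81 mm above the table. The rubber meets the closed lid at 0.060
- clamp_handle: the head's fixed upright handle, 26 mm wide (x), 14 mm thick (y), from 81 up to 138 mm above the table. Origin: on the bar's centre plane, 15 mm above the table, 27 mm ahead (+y) of the handle's middle. For the squeeze one finger goes behind it
- handle_back (a point): point on the handle's back face (the -y side) at the height to squeeze, 108 mm above the table
- trigger_blade: black blade of the trigger in front (+y) of the handle, 24 mm wide (x), with a rounded swelling to squeeze; its top stays below 133 mm above the table. Origin: on the trigger's pivot, 27 mm above the table, 82 mm under the swelling. The other finger goes in front of it
- trigger_front (a point): point on the front (+y side) of the blade's swelling, the place to squeeze. At rest it is 63 mm in front of handle_back and 106 mm above the table; fully squeezed, 33 mm in front of it and 109 mm above the table
- trigger (a joint): trigger angle (rad): 0 sprung out, 0.36 fully in. Its spring takes 2 N (out) to 5 N (in). Squeezing in draws the head along by ratchet teeth 5 mm apart: a full stroke (30 mm) moves it 9 to 15 mm, so handle and blade close about evenly on a gripper that stands still. For a new stroke let it spring fully out: open to about 75 mm and move along with the head
- pad (a joint): how far the rubber cap on the moving jaw is pressed in (m): 0 free, 0.009 flat; 8 N per mm. Right is 0.003 to 0.005. Once the boards are shut a squeeze becomes pressure, up to about twice the gripping force less spring and rubbing: a stroke with 20 to 25 N of grip presses it in 3 to 4 mm; over 40 N, or many hard strokes, can squash it. Gripping harder gives more, so squeeze lightly
- pad_face (a point): centre of the rubber cap's front face (32 x 16 mm), which presses on the outer edge of loose_board, 25 mm above the table
- dowel_board: lid board 150 (x) x 55 (y) x 18 mm, reddish-brown wood, two brass hinge leaves, loose, lying on the clamping board against the fence. Origin: centre of its underside, axes as the clamping board's. Two 8 mm dowels stick 20 mm out of its -y edge
- loose_board: the other lid board, same size and axes, without hinges, loose, slid part way on to the dowels. Origin: centre of its underside. The joint is shut when its origin is 55 mm from that of dowel_board
- open_case: open reddish-brown wooden case without its lid, 150 x 110 x 65 mm, with corks in it, fixed; origin: centre of its underside. Not to be touched
- tasting_glass: stemmed glass 65 mm wide, 155 mm high, loose; origin: centre of its foot. Leave alone
- tasting_notebook: red notebook 96 x 142 x 14 mm, loose; origin: centre of its underside. Leave alone

How it is judged:
By the outcome, as a careful person would: the job done as asked, in the order asked, and still so for the second after the job is handed in, while the arm keeps its last pose, push and grip.
It also fails if it takes over 42 s, if anything falls off the work surface, if the arm or the gripper's body presses on something with over 40 N, if the wrist force passes 120 N, or if a joint passes its speed limit or range.

### The arm

A 6-joint arm with a two-finger parallel gripper is mounted at the origin on the work surface; the furniture and walls round the work are solid. World frame = base frame: x ahead of the robot, y to its left, z up, the work surface at z = 0. Lengths are in mm, angles in rad, forces in N, time in s.
With the tool pointing down it reaches from about 400 to 925 mm from the base axis. Payload 3.4 kg.
Tool frame: the origin (TCP) lies midway between the tips of the shut fingers; the grasp point (between the pads) lies 19 mm behind it; z points along the fingers, y is the direction in which the jaws open and shut (so a half turn about z gives the same grasp; the last joint's range is limited). The gripper opens to 85 mm and grips with 20 to 120 N. Pads are 22 mm wide; open, the fingers measure 114 mm over their backs; the gripper's body (76 mm by 85 mm) begins 54 mm behind the grasp point. The pads swing forward as they close: fully open they stand 13 mm farther back than shut.
Start: joints at [-1.375, 0.307, 1.506, -0, 1.328, -0.073], TCP at [152.681, -554.364, 231.305] pointing down, gripper open.
Joint ranges: [-3.12, 3.12], [-1.05, 2.28], [0.14, 2.33], [-1.42, 4.57], [0.1, 2.73], [-2.68, 2.68]. Speed limits (rad/s): [2.57, 2.57, 3.14, 3.14, 3.14, 3.14].

### API

Orientations are given as a unit quaternion [w, x, y, z].
In Python, from cell import bot gives the robot as it stands.
- The arm moves only by the tool step_arm, never from a script. Its argument "motion" is a list of rows, each a list of 7 numbers: the shift along the tool's x, y, z in mm, then the turn, a rotation vector about the tool's x, y, z in degrees, then the opening, from -1 (shut) to 1 (fully open), so that 0 is half open. A call has 1 to 20 rows; each row is the pose to reach, as a shift and turn from the pose commanded when the call began, along the tool's axes at that moment; what a row does not reach only later rows make up. A row lasts 1/12 s, in which the tool goes at most 41.7 mm and 7.16 degrees, less where a joint would pass 70% of its speed; a pose out of reach is approached as far as the arm can. A call with a gripper value outside its range is refused whole. The fingers move at their own pace and stop on an object; the grip force is fixed at half the most. Time passes only in rows, so rows that repeat a pose let the fingers close. It gives the time, the measured TCP pose, the force and the opening at its end, in the units of the state.
- bot.get_obs(): the state, without advancing time (a new reading comes with each control period).
- bot.snapshot(name): name is "scene" or "top"; returns (picture, depth): 384x512x3 uint8, red, green, blue; 384x512 float32, mm along the optical axis (not along the pixel's ray), 0 where there is no reading.
- bot.get_calibration(name): a dict with "fov_y" (degrees; the focal length in pixels is half the picture's height over the tangent of half this angle, whatever the lens; pixels are square), "cx", "cy" (the principal point, pixels), "extrinsics" (4x4, takes a point from camera to world coordinates). Camera axes: x right, y up, looking along -z (the intrinsics and any distortion apply to the point x, -y, -z); pixel columns grow to the right and rows downward; lengths in mm; the calibration is good to about 2 mm. A picture is of the moment at which its call begins. get_calibration takes no time and is no camera call.
- bot.hand_in(): hands the job in, once; it reports no verdict.
The state is a dict: "time_s": time; "joint_pos": joint angles; "joint_velocities": joint speeds; "effort": joint torques, N m; "tool_pos": TCP position; "tool_rot": TCP orientation; "contact_force": force on the tool from outside, world axes, zero at the start; "moment": the same for the moment, N m; "opening": finger opening in mm.
Only numpy, scipy, OpenCV 4.12 (cv2) and the standard library are available. Lean on these libraries where they do the work, as an engineer would, in place of code of your own. Each camera call takes 0.05 s, during which the arm holds its last target.

## Working session

There is one attempt and no reset: what is moved stays moved. The work goes in short steps, Python scripts to look and compute and a tool call to move; the robot and the scene stay as the last step left them, time stands still between calls to the robot, and variables do not carry over. Pictures are saved under pics/ and viewed, and the job is handed in when it is done.

Besides the shell and the picture viewer there is one more tool, called after "Emit:" by a JSON object that holds its "method" and its "body". step_arm: Moves the arm, as the interface text tells. Its arguments: {"type":"object","properties":{"motion":{"type":"array","items":{"type":"array","items":{"type":"number"}}}},"required":["motion"]}

```bash
ls; mkdir -p pics
cat > h.py <<'E'
import numpy as np,cv2,pickle
from cell import bot
def snap(n,tag):
    p,d=bot.snapshot(n);cv2.imwrite(f'pics/{tag}.png',cv2.cvtColor(p,cv2.COLOR_RGB2BGR));np.save(f'pics/{tag}.npy',d);return p,d
def world(n,d):
    c=bot.get_calibration(n);H,W=d.shape;f=H/2/np.tan(np.radians(c['fov_y'])/2)
    v,u=np.mgrid[:H,:W]
    P=np.stack([(u-c['cx'])/f*d,-(v-c['cy'])/f*d,-d,np.ones_like(d)],-1)
    return (P@np.array(c['extrinsics']).T)[...,:3]
E
python3 - <<'E'
from h import *
print(bot.get_obs())
for n in('scene','top'):
    snap(n,n+'0');print(n,bot.get_calibration(n))
E
```

```text
pics
{'time_s': 0.0, 'joint_pos': array([-1.37548564e+00,  3.07553840e-01,  1.50767438e+00, -4.14251706e-06,
        1.32838249e+00, -7.35071432e-02]), 'joint_velocities': array([ 0.00065229, -0.00067237, -0.00073363, -0.00179666, -0.00221857,
       -0.00091938]), 'effort': array([ 1.27860105e-03, -4.57550991e+01, -2.51918757e+01, -1.77890001e-04,
        1.34206450e-02, -1.38291657e-05]), 'tool_pos': array([ 152.55137955, -553.67519139,  230.3916292 ]), 'tool_rot': array([-1.00703485e-03,  9.90980141e-01,  1.34005007e-01, -6.34200726e-05]), 'contact_force': array([ 1.54349141, -1.20739261,  0.49638874]), 'moment': array([0.01913598, 0.02060342, 0.01746223]), 'opening': 85.50361660789345}
scene {'fov_y': 55.752641359630154, 'cx': 255.5887810091863, 'cy': 189.9304368024919, 'extrinsics': array([[-8.16013631e-01,  3.38096061e-01, -4.68841985e-01,
        -2.90593993e+01],
       [-5.77960482e-01, -4.90050724e-01,  6.52542695e-01,
         7.29157078e+02],
       [-9.13423954e-03,  8.03455874e-01,  5.95294233e-01,
         7.84428364e+02],
       [ 0.00000000e+00,  0.00000000e+00,  0.00000000e+00,
         1.00000000e+00]])}
top {'fov_y': 54.76254487121927, 'cx': 252.84349038253495, 'cy': 192.04293486132894, 'extrinsics': array([[ 1.04350704e-02,  9.85921629e-01, -1.66882143e-01,
         3.26486067e+02],
       [-9.99813956e-01,  7.57985849e-03, -1.77369639e-02,
        -8.24540595e+01],
       [-1.62223133e-02,  1.67036182e-01,  9.85817301e-01,
         1.22547912e+03],
       [ 0.00000000e+00,  0.00000000e+00,  0.00000000e+00,
         1.00000000e+00]])}
```

View pics/scene0.png

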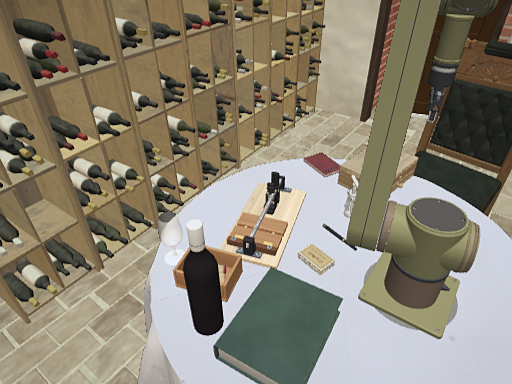

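View pics/top0.png

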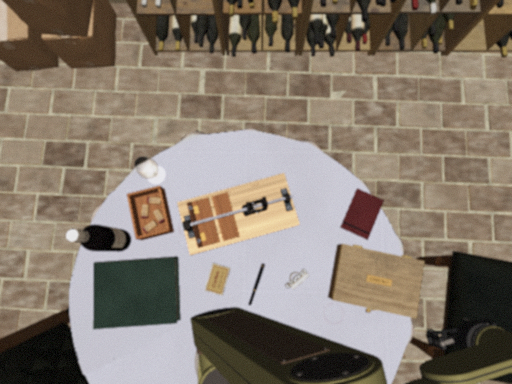

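The scene view shows the clamp board around (265,225), with the handle at its far end at (272,180). In the top view the board spans (180..300, 175..252), with the head at about (255,206). Next I'll measure these.

Run:
```python
from h import *
d=np.load('pics/top0.npy');W=world('top',d);p=cv2.imread('pics/top0.png')
c=p[160:260,170:310];cv2.imwrite('pics/topc.png',cv2.resize(c,None,fx=5.5,fy=5.5,interpolation=cv2.INTER_CUBIC))
s=cv2.imread('pics/scene0.png')[160:280,210:320];cv2.imwrite('pics/scenec.png',cv2.resize(s,None,fx=5,fy=5,interpolation=cv2.INTER_CUBIC))
R=W[165:262,165:315]
m=(abs(R[...,2]-15)<4)
col=p[165:262,165:315].astype(int)
m&=(col[...,2]-col[...,0]>25)
pts=R[m][:,:2].astype(np.float32)
print(len(pts),cv2.minAreaRect(pts), np.median(R[m][:,2]))
for nm,lo,hi in(('bar',50,73),('head',76,90),('top',95,145)):
    k=(R[...,2]>lo)&(R[...,2]<hi);q=R[k];print(nm,len(q),q.min(0),q.max(0),q.mean(0)) if len(q) else print(nm,0)
t=world('top',d)
print('table z',np.median(t[255:262,200:215,2]))
k=np.argwhere((R[...,2]>95)&(R[...,2]<150))
for v,u in k: print(v+165,u+165,R[v,u].round())
```

```text
3095 ((464.22869873046875, 8.601516723632812), (204.72195434570312, 406.7069396972656), 14.507658004760742) 15.654375345184917
bar 482 [ 304.5661289  -183.04711352   50.08984039] [516.34878307 219.69973208  72.83072749] [441.82903153  36.07295461  64.3583951 ]
head 87 [ 402.94787979 -178.28630194   76.24607433] [498.75033027 157.46720311  89.90246491] [463.16042671 -33.46178058  81.35411652]
top 102 [ 459.25667207 -105.2234545    95.18923003] [496.8578689  -39.57533421 143.18610433] [476.64761993 -72.82335936 126.42560368]
table z -0.2298956948070554
197 262 [496. -90. 134.]
197 263 [496. -93. 140.]
197 264 [496. -96. 137.]
197 265 [497. -99. 132.]
198 261 [493. -87. 136.]
198 262 [493. -90. 135.]
198 263 [493. -93. 138.]
198 264 [493. -96. 140.]
198 265 [494. -99. 132.]
199 261 [491. -87. 132.]
199 262 [490. -90. 139.]
199 263 [489. -93. 141.]
199 264 [490. -96. 139.]
199 265 [490. -99. 138.]
200 261 [488. -87. 133.]
200 262 [487. -90. 137.]
200 263 [487. -93. 138.]
200 264 [487. -96. 140.]
200 265 [487. -99. 138.]
201 261 [487. -87. 115.]
201 262 [484. -90. 135.]
201 263 [484. -93.
[... 1330 characters left out ...]
63 [473. -94. 107.]
206 264 [472. -97. 116.]
206 265 [ 473. -100.  110.]
206 266 [ 474. -103.  103.]
207 246 [467. -43. 128.]
207 247 [467. -46. 130.]
207 248 [467. -49. 128.]
207 249 [467. -52. 127.]
207 250 [467. -55. 124.]
207 251 [469. -57. 111.]
207 252 [471. -60.  95.]
208 247 [464. -46. 127.]
208 248 [464. -49. 127.]
208 249 [464. -52. 131.]
208 250 [464. -55. 126.]
208 251 [466. -57. 114.]
208 252 [467. -60. 100.]
209 247 [461. -46. 125.]
209 248 [461. -49. 128.]
209 249 [461. -52. 127.]
209 250 [462. -55. 120.]
209 251 [463. -57. 115.]
209 252 [464. -60. 101.]
210 247 [460. -45. 111.]
210 248 [459. -48. 117.]
210 249 [460. -51. 114.]
210 250 [460. -54. 107.]
210 251 [461. -57.  99.]
```

Run:
```python
from h import *
d=np.load('pics/scene0.npy');W=world('scene',d)
R=W[165:280,215:315]
k=(R[...,2]>84)&(R[...,2]<145)&(R[...,0]>400)
idx=np.argwhere(k)
for v,u in idx: print(v+165,u+215,R[v,u].round())
```

```text
171 272 [497. -94. 137.]
171 273 [493. -94. 138.]
171 274 [489. -95. 139.]
171 275 [487. -98. 138.]
171 276 [485. -99. 139.]
172 271 [497. -88. 136.]
172 272 [493. -89. 137.]
172 273 [490. -90. 138.]
172 274 [490. -95. 135.]
172 275 [486. -95. 137.]
172 276 [481. -94. 139.]
172 277 [479. -96. 139.]
172 278 [ 480. -104.  134.]
173 271 [497. -90. 132.]
173 272 [494. -90. 133.]
173 273 [490. -90. 134.]
173 275 [484. -93. 135.]
173 276 [481. -94. 135.]
173 277 [480. -98. 134.]
173 278 [476. -98. 135.]
173 279 [ 477. -106.  130.]
174 271 [495. -86. 131.]
174 272 [492. -88. 130.]
174 273 [489. -89. 131.]
174 274 [486. -90. 131.]
174 275 [482. -90. 133.]
174 276 [479. -91. 134.]
174 277 [475. -91. 135.]
174 278 [474. -95. 133.]
174 279 [ 476. -104.  128.]
175 271 [498. -90. 123.]
175 272 [493. -89. 126.]
175 273 [489. -90. 127.]
175 274 [485. -89. 129.]
175 275 [482. -90. 129.]
175 276 [480. -92. 129.]
175 277 [477. -93. 129.]
175 278 [474. -96. 129.]
175 279 [ 476. -104.  124.]
176 271 [495. -86. 123.]
176 272 [493. -89. 122.]
176 273 [488. -87. 125.]
176 274 [486. -90. 124.]
176 275 [482.
[... 3067 characters left out ...]

189 271 [466. -43. 109.]
189 272 [464. -45. 108.]
189 273 [461. -46. 109.]
189 274 [465. -59.  99.]
190 267 [485. -49.  94.]
190 268 [480. -48.  96.]
190 269 [478. -49.  96.]
190 270 [474. -50.  97.]
190 271 [471. -51.  97.]
190 272 [469. -53.  98.]
190 273 [466. -55.  98.]
190 274 [464. -58.  97.]
191 267 [489. -54.  84.]
191 268 [479. -46.  93.]
191 269 [477. -49.  93.]
191 270 [471. -45.  97.]
191 271 [470. -48.  96.]
191 272 [466. -49.  97.]
191 273 [464. -51.  97.]
191 274 [464. -58.  93.]
192 267 [485. -49.  85.]
192 270 [477. -55.  85.]
192 271 [470. -50.  91.]
192 272 [469. -54.  89.]
192 273 [464. -51.  93.]
192 274 [465. -60.  87.]
193 273 [466. -56.  85.]
193 274 [464. -58.  84.]
```

Run:
```python
from h import *
d=np.load('pics/top0.npy');W=world('top',d);p=cv2.imread('pics/top0.png').astype(int)
R=W[165:262,165:315];col=p[165:262,165:315]
# board mask: connected component
m=((abs(R[...,2]-15)<6)&(col[...,2]-col[...,0]>25)&(R[...,0]<570)).astype(np.uint8)
n,l,s,_=cv2.connectedComponentsWithStats(m)
k=R[..., 2]>9
k=((R[...,2]>9)&(R[...,0]>300)&(R[...,0]<600)).astype(np.uint8)
n,l,s,_=cv2.connectedComponentsWithStats(k)
print(s)
i=1+np.argmax(s[1:,4]);q=R[l==i]
r=cv2.minAreaRect(q[:,:2].astype(np.float32));print(r,cv2.boxPoints(r))
def bar(R,lo,hi):
    q=R[(R[...,2]>62)&(R[...,2]<74)&(R[...,1]>lo)&(R[...,1]<hi)&(R[...,0]>400)&(R[...,0]<510)]
    v=cv2.fitLine(q[:,:2].astype(np.float32),cv2.DIST_HUBER,0,.01,.01).ravel()
    print(len(q),v,np.degrees(np.arctan2(-v[0]*np.sign(v[1]),abs(v[1]))),'x at -96',v[2]+(-96-v[3])*v[0]/v[1],np.median(q[:,2]))
bar(R,-20,120)
S=world('scene',np.load('pics/scene0.npy'))[165:280,215:315]
bar(S,-20,120)
```

```text
[[   0    0  150   97 8148]
 [  21    0    1    1    1]
 [  42    1    1    1    1]
 [ 136    0    1    1    1]
 [   1    3    1    1    1]
 [ 148    5    1    1    1]
 [  19    6    1    1    1]
 [  75    7    1    1    1]
 [  96    6    1    1    1]
 [  12    8  123   83 6143]
 [  54   10    1    1    1]
 [ 126   13    1    1    1]
 [  11   16    1    1    1]
 [  51   16    1    1    1]
 [  64   19    1    1    1]
 [  55   20    1    1    1]
 [  11   22    1    1    1]
 [  30   23    1    1    1]
 [   0   31    8   38  165]
 [ 133   30    1    1    1]
 [ 132   43    1    1    1]
 [   9   59    1    1    1]
 [ 138   63    1    1    1]
 [   7   70    1    1    1]
 [ 103   71    1    1    1]
 [   6   73    1    1    1]
 [ 132   73    1    1    1]
 [ 116   74    1    1    1]
 [  92   77    1    1    1]
 [ 102   79    1    1    1]
 [   8   85    1    1    1]
 [  18   86    1    1    1]
 [  43   89    1    1    1]
 [  64   88    1    1    1]
 [ 118   89    1    1    1]
 [  54   91    1    1    1]
 [ 138   91    1    1    1]
 [   0   92   13    5   58]
 [  47   92    1    1    1]
 [  79   96    1    1    1]]
((432.1661682128906, -18.052825927734375), (238.80181884765625, 370.14984130859375), 16.110973358154297) [[ 266.09656  126.61987]
 [ 368.81262 -228.9927 ]
 [ 598.2358  -162.72552]
 [ 495.5197   192.88705]]
130 [ 2.7518955e-01 -9.6139002e-01  4.4320969e+02  4.6830563e+01] 15.97331 x at -96 484.0937 67.71771875115519
105 [ 2.7596521e-01 -9.6116763e-01  4.4321268e+02  5.3408466e+01] 16.019543 x at -96 486.11002 67.59051092988773
```

View pics/topc.png

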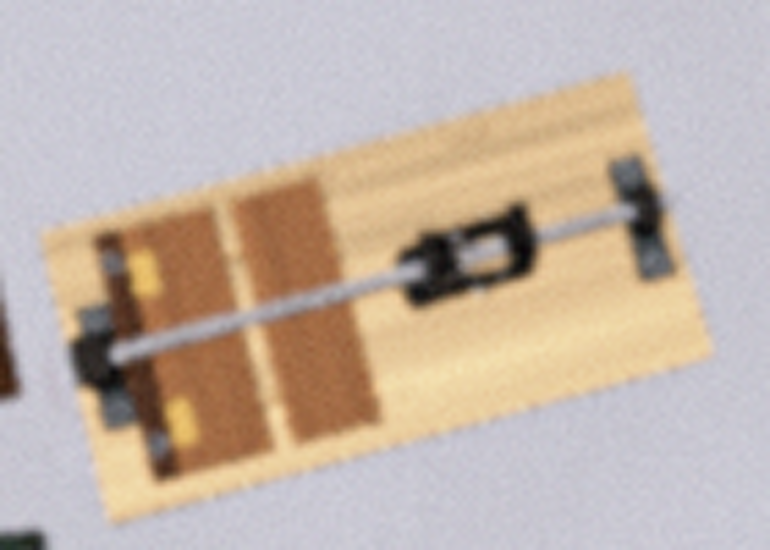

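View pics/scenec.png

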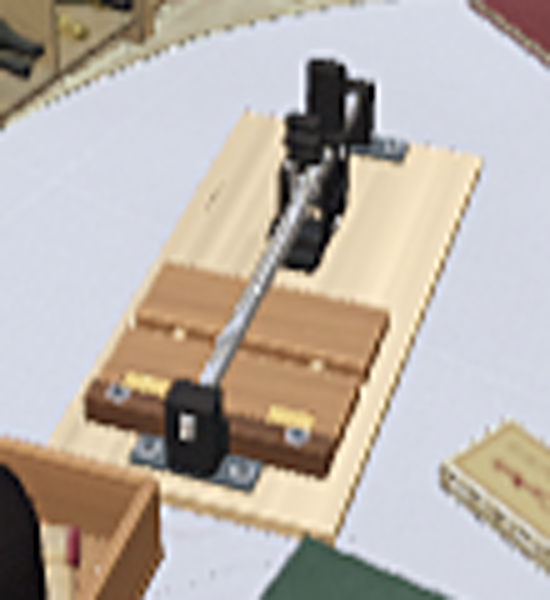

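```bash
cat >> h.py <<'E'
from scipy.spatial.transform import Rotation as Ro
e=np.array([-.2756,.9613]);n=np.array([.9613,.2756])
def R_now(): w,x,y,z=bot.get_obs()['tool_rot'];return Ro.from_quat([x,y,z,w])
def delta(target):
    o=bot.get_obs();R=R_now();Rt=Ro.from_matrix(np.array([[n[0],-e[0],0],[n[1],-e[1],0],[0,0,-1]]))
    print('shift',R.inv().apply(np.array(target)-o['tool_pos']).round(1),'turn',(R.inv()*Rt).as_rotvec(degrees=True).round(2))
def st():
    o=bot.get_obs();p=o['tool_pos'];print(round(o['time_s'],2),'tcp s,n,z',(p[:2]@e).round(1),(p[:2]@n).round(1),p[2].round(1),'F',o['contact_force'].round(1),'Fs',(o['contact_force'][:2]@e).round(1),'open',round(o['opening'],1))
E
python3 - <<'E'
from h import *
delta([478.5,-74,190])
W=world('top',np.load('pics/top0.npy'))
for v,u in [(280,380),(212,362)]: print(W[v,u])
print(np.nanmax(W[240:320,325:425,2]))
# corners at z=15 : crop px -> full
c=np.array([(45,232),(630,72),(713,352),(110,520)])/5.5+[170,160]
cal=bot.get_calibration('top');f=192/np.tan(np.radians(cal['fov_y'])/2);E=np.array(cal['extrinsics'])
def ray(u,v,z):
    r=E[:3,:3]@[(u-cal['cx'])/f,-(v-cal['cy'])/f,-1];return E[:3,3]+r*(z-E[2,3])/r[2]
q=np.array([ray(u,v,15)[:2] for u,v in c]);print(q@e,q@n,q.mean(0)@e,q.mean(0)@n)
b=q.mean(0)@e
for nm,x,y,z in [('loose rear',350,300,33),('loose front',255,325,33),('dowel rear',240,325,33),('headfront',405,278,75)]:
    print(nm,ray(x/5.5+170,y/5.5+160,z)[:2]@e-b)
print('handle mid',-227.5-b)
E
```

```text
shift [ 441.6 -375.8   41.2] turn [-0.11 -0.01 -0.6 ]
[ 256.50015946 -443.04067894   88.61294289]
[ 467.58251049 -416.94550823   18.75547986]
1225.4791205575648
[  42.22257313 -323.7287237  -323.6277582    45.10460953] [527.56480526 527.57434779 351.40808988 351.18557007] -140.00732480870792 439.43320324915015
loose rear 15.171255329804268
loose front 72.74986677532524
dowel rear 81.25085128846749
headfront -19.743175071735834
handle mid -87.49267519129208
```

Emit:
{"method": "step_arm", "body": {"motion": [[30,-25,0,0,0,0,1],[60,-50,0,0,0,0,1],[90,-76,0,0,0,0,1],[120,-102,0,0,0,0,1],[150,-128,0,0,0,0,1],[180,-154,0,0,0,0,1],[210,-180,5,0,0,0,1],[240,-205,10,0,0,0,1],[270,-230,15,0,0,-0.6,1],[300,-256,20,0,0,-0.6,1],[330,-282,25,0,0,-0.6,1],[360,-307,30,0,0,-0.6,1],[390,-332,35,0,0,-0.6,1],[415,-354,40,0,0,-0.6,1],[433,-369,40,0,0,-0.6,1],[441,-376,40,0,0,-0.6,1],[441.6,-375.8,40,0,0,-0.6,1]]}}

```text
time_s: 1.52
tool_pos: [479.4, -73.1, 190.9]
tool_rot: [-0.0, 0.99, 0.141, -0.0]
contact_force: [-0.4, -0.1, 0.2]
opening: 85.6
```

Run:
```python
from h import *
st();delta([478.5,-74,88])
s,_=snap('scene','s1');cv2.imwrite('pics/s1c.png',cv2.resize(cv2.cvtColor(s,4)[110:260,190:330],None,fx=4,fy=4,interpolation=2))
```

```text
1.52 tcp s,n,z -202.4 440.7 190.9 F [-0.4 -0.1  0.2] Fs 0.0 open 85.6
shift [ -1.1   0.7 102.9] turn [-0.03  0.01  0.19]
```

View pics/s1c.png

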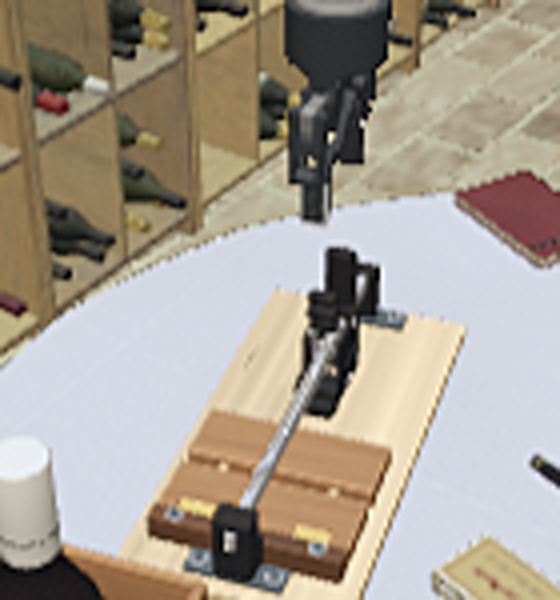

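Emit:
{"method": "step_arm", "body": {"motion": [[-1,0.7,30,0,0,0,1],[-1,0.7,60,0,0,0,1],[-1,0.7,85,0,0,0,1],[-1,0.7,98,0,0,0,1],[-1,0.7,102,0,0,0,1],[-1,0.7,103,0,0,0,1],[-1,0.7,103,0,0,0,1]]}}

```text
time_s: 2.15
tool_pos: [477.8, -76.8, 88.8]
tool_rot: [0.0, 0.99, 0.138, 0.0]
contact_force: [0.2, -0.3, -0.0]
opening: 85.5
```

Run:
```python
from h import *
st()
s,_=snap('scene','s2');cv2.imwrite('pics/s2c.png',cv2.resize(cv2.cvtColor(s,4)[110:260,190:330],None,fx=4,fy=4,interpolation=2))
```

```text
2.15 tcp s,n,z -205.6 438.2 88.8 F [ 0.2 -0.3 -0. ] Fs -0.4 open 85.5
```

View pics/s2c.png

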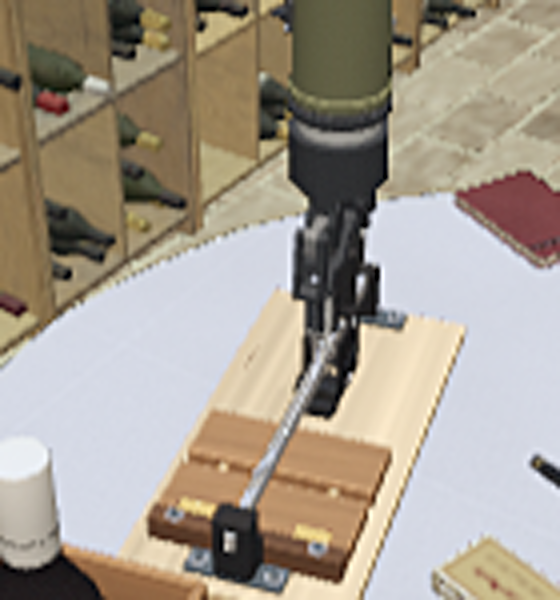

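Emit:
{"method": "step_arm", "body": {"motion": [[1.4,-2.6,1.5,0,0,0,0.8],[1.4,-2.6,1.5,0,0,0,0.6],[1.4,-2.6,1.5,0,0,0,0.5],[1.4,-2.6,1.5,0,0,0,0.45],[1.4,-2.6,1.5,0,0,0,0.45],[1.4,-2.6,1.5,0,0,0,0.45]]}}

```text
time_s: 2.7
tool_pos: [479.5, -73.7, 87.9]
tool_rot: [0.001, 0.99, 0.14, 0.001]
contact_force: [-1.0, -4.7, 6.6]
opening: 62.0
```

Run:
```python
from h import *
st()
```

```text
2.7 tcp s,n,z -203.0 440.7 87.9 F [-1.  -4.7  6.6] Fs -4.2 open 62.0
```

Emit:
{"method": "step_arm", "body": {"motion": [[0,0,0,0,0,0,0.3],[0,0,0,0,0,0,0.15],[0,0,0,0,0,0,0.0],[0,0,0,0,0,0,-0.1],[0,0,0,0,0,0,-0.18],[0,0,0,0,0,0,-0.18],[0,0,0,0,0,0,-0.18],[0,0,0,0,0,0,-0.18]]}}

```text
time_s: 3.37
tool_pos: [481.3, -74.8, 88.9]
tool_rot: [0.002, 0.99, 0.14, 0.003]
contact_force: [0.0, -6.0, 10.6]
opening: 35.2
```

```bash
cat >> h.py <<'E'
import sys
def look(i):
    st()
    s,_=snap('scene',f's{i}');t,_=snap('top',f't{i}')
    a=cv2.resize(cv2.cvtColor(s,4)[140:250,210:310],None,fx=4,fy=5,interpolation=2)
    b=cv2.resize(cv2.cvtColor(t,4)[165:260,175:275],None,fx=4,fy=5.79,interpolation=2)
    cv2.imwrite(f'pics/c{i}.png',np.hstack([cv2.resize(a,(400,550)),cv2.resize(b,(400,550))]))
E
python3 - <<'E'
from h import *
look(3)
E
```

```text
3.37 tcp s,n,z -204.5 442.1 88.9 F [ 0.  -6.  10.6] Fs -5.8 open 35.2
```

View pics/c3.png

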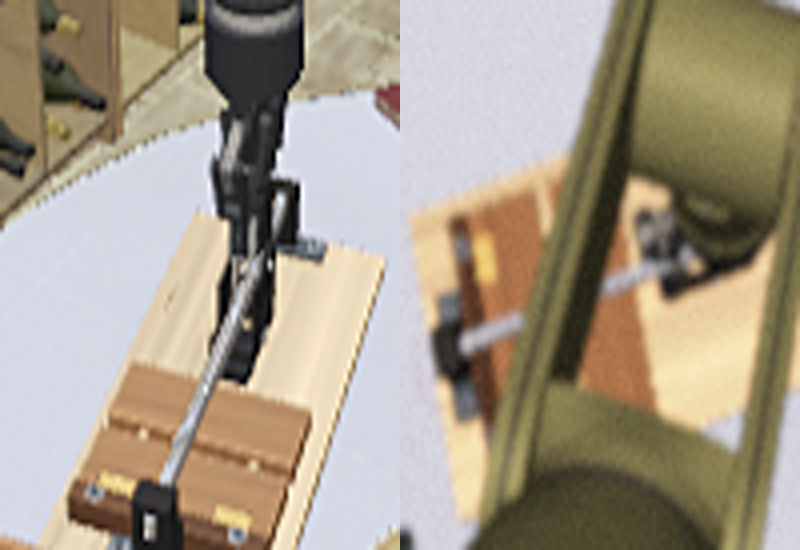

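Emit:
{"method": "step_arm", "body": {"motion": [[0,0,0,0,0,0,0.1],[0,-3,0,0,0,0,0.4],[-1,-6,-1,0,0,0,0.7],[-1.5,-9,-1,0,0,0,0.8],[-1.5,-12,-1,0,0,0,0.8],[-1.5,-12,-1,0,0,0,0.8],[-1.5,-12,-1,0,0,0,0.8]]}}

```text
time_s: 4.05
tool_pos: [473.7, -61.6, 87.8]
tool_rot: [0.0, 0.99, 0.14, 0.0]
contact_force: [0.5, -0.5, -0.6]
opening: 76.9
```

Run:
```python
from h import *
st()
```

```text
4.05 tcp s,n,z -189.7 438.4 87.8 F [ 0.5 -0.5 -0.6] Fs -0.6 open 76.9
```

Emit:
{"method": "step_arm", "body": {"motion": [[1.2,0.9,0,0,0,0,0.55],[1.2,0.9,0,0,0,0,0.4],[1.2,0.9,-1,0,0,0,0.25],[1.2,0.9,-2,0,0,0,0.1],[1.2,0.9,-3,0,0,0,-0.05],[1.2,0.9,-4,0,0,0,-0.15],[1.2,0.9,-4,0,0,0,-0.2],[1.2,0.9,-4,0,0,0,-0.2],[1.2,0.9,-4,0,0,0,-0.2],[1.2,0.9,-4,0,0,0,-0.2]]}}

```text
time_s: 4.88
tool_pos: [476.1, -63.0, 92.2]
tool_rot: [0.001, 0.99, 0.139, 0.001]
contact_force: [0.7, -5.4, 4.4]
opening: 34.3
```

Run:
```python
from h import *
look(4)
```

```text
4.88 tcp s,n,z -191.7 440.3 92.2 F [ 0.7 -5.4  4.4] Fs -5.4 open 34.3
```

View pics/c4.png

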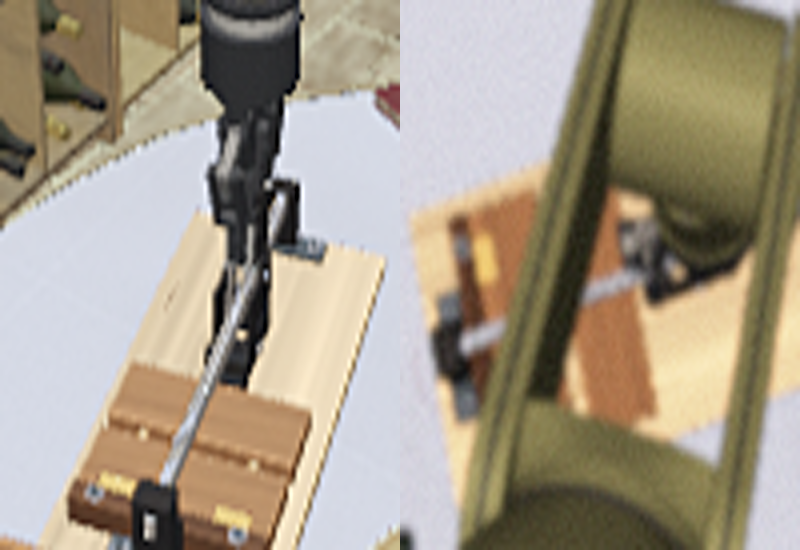

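Stroke 2 advanced the head about 13 mm, and the jaw is now close to the loose board.

Emit:
{"method": "step_arm", "body": {"motion": [[0,0,0,0,0,0,0.1],[0,-3,1,0,0,0,0.4],[0,-7,3,0,0,0,0.7],[-0.5,-10,4,0,0,0,0.8],[-0.5,-13,4,0,0,0,0.8],[-0.5,-13,4,0,0,0,0.8],[-0.5,-13,4,0,0,0,0.8]]}}

```text
time_s: 5.57
tool_pos: [471.1, -49.7, 87.9]
tool_rot: [0.0, 0.99, 0.14, 0.0]
contact_force: [-0.4, 0.3, 0.6]
opening: 76.8
```

Run:
```python
from h import *
st()
```

```text
5.57 tcp s,n,z -177.6 439.2 87.9 F [-0.4  0.3  0.6] Fs 0.4 open 76.8
```

Emit:
{"method": "step_arm", "body": {"motion": [[0.5,0,0,0,0,0,0.55],[0.5,0,0,0,0,0,0.4],[0.5,0,-1,0,0,0,0.25],[0.5,0,-2,0,0,0,0.1],[0.5,0,-3,0,0,0,-0.05],[0.5,0,-4,0,0,0,-0.15],[0.5,0,-4,0,0,0,-0.2],[0.5,0,-4,0,0,0,-0.2],[0.5,0,-4,0,0,0,-0.2]]}}

```text
time_s: 6.32
tool_pos: [472.8, -51.6, 92.3]
tool_rot: [0.002, 0.99, 0.139, 0.001]
contact_force: [0.4, -5.8, 0.7]
opening: 34.3
```

Run:
```python
from h import *
look(5)
```

```text
6.32 tcp s,n,z -179.9 440.3 92.3 F [ 0.4 -5.8  0.7] Fs -5.7 open 34.3
```

View pics/c5.png

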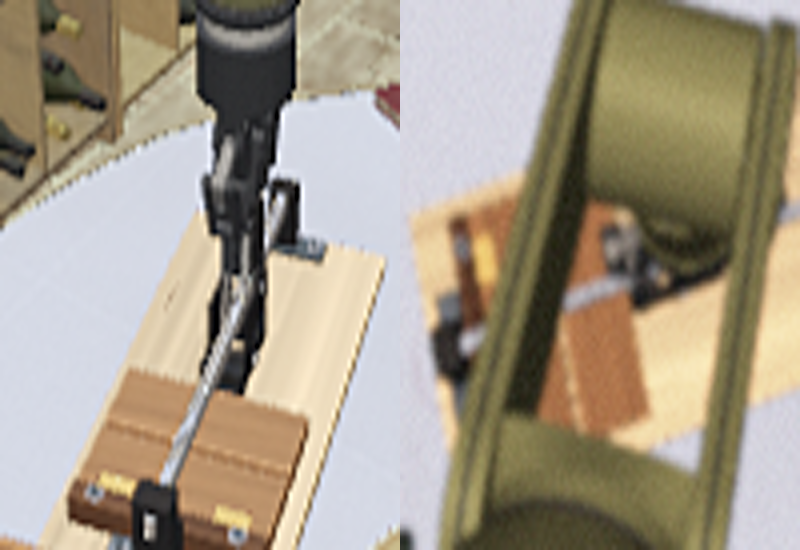

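```bash
cat >> h.py <<'E'
def prof(i):
    # height-33 surface along s, at n offset bands clear of the bar
    for nm,k in(('scene','s'),('top','t')):
        W=world(nm,np.load(f'pics/{k}{i}.npy'));im=cv2.cvtColor(cv2.imread(f'pics/{k}{i}.png'),cv2.COLOR_BGR2GRAY)
        S=W[...,:2]@e+140;N=W[...,:2]@n-439.5
        for a,b in((-65,-25),(25,65)):
            m=(N>a)&(N<b)&(S>0)&(S<140)&(abs(W[...,2]-33)<5)
            q=S[m];
            if len(q)<50: continue
            print(nm,(a,b),len(q),'rear pct1/3',np.percentile(q,[1,3,97]).round(1))
E
python3 - <<'E'
from h import *
for i in(3,4,5): print(i);prof(i)
for i in (3,4,5):
    s=cv2.imread(f'pics/s{i}.png')[205:250,220:295];cv2.imwrite(f'pics/z{i}.png',cv2.resize(s,None,fx=8,fy=8,interpolation=2))
E
```

```text
3
scene (-65, -25) 335 rear pct1/3 [ 17.5  20.7 129.9]
scene (25, 65) 297 rear pct1/3 [ 16.7  21.3 129.5]
top (-65, -25) 168 rear pct1/3 [ 18.   18.9 131.9]
top (25, 65) 203 rear pct1/3 [ 19.6  28.9 138. ]
4
scene (-65, -25) 331 rear pct1/3 [ 18.8  20.1 130.5]
scene (25, 65) 305 rear pct1/3 [ 17.6  20.5 128.5]
top (-65, -25) 215 rear pct1/3 [17.7 18.8 85.4]
top (25, 65) 195 rear pct1/3 [ 18.9  20.4 138.7]
5
scene (-65, -25) 338 rear pct1/3 [ 24.5  26.9 129.6]
scene (25, 65) 302 rear pct1/3 [ 23.7  26.5 129.2]
top (-65, -25) 266 rear pct1/3 [ 24.5  26.  102.2]
top (25, 65) 130 rear pct1/3 [ 25.6  28.6 137.8]
```

View pics/z5.png

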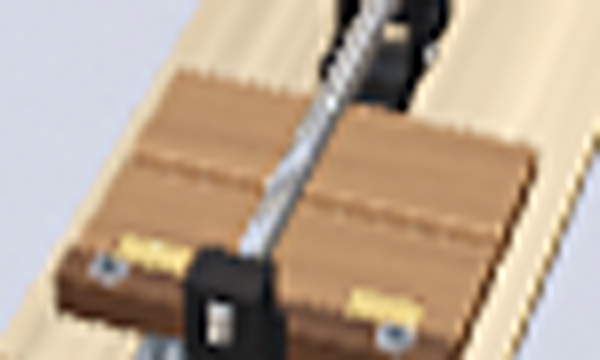

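View pics/z4.png

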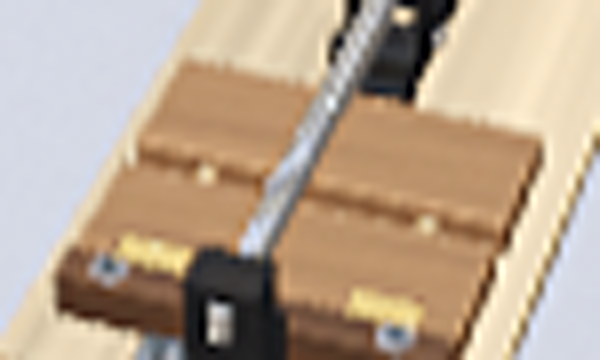

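Stroke 3 closed most of the gap, leaving about 2–4 mm. I'll reset and do the next stroke in small increments, checking as I go.

Emit:
{"method": "step_arm", "body": {"motion": [[0,0,0,0,0,0,0.1],[0,-3,1,0,0,0,0.4],[0,-7,3,0,0,0,0.7],[-0.5,-10,4,0,0,0,0.8],[-0.5,-12,4,0,0,0,0.8],[-0.5,-12,4,0,0,0,0.8],[-0.5,-12,4,0,0,0,0.8]]}}

```text
time_s: 7.0
tool_pos: [468.0, -38.3, 87.9]
tool_rot: [0.0, 0.99, 0.14, 0.0]
contact_force: [0.5, -0.2, 0.1]
opening: 76.8
```

Run:
```python
from h import *
st()
```

```text
7.0 tcp s,n,z -165.8 439.4 87.9 F [ 0.5 -0.2  0.1] Fs -0.4 open 76.8
```

Emit:
{"method": "step_arm", "body": {"motion": [[0.3,0,0,0,0,0,0.55],[0.3,0,0,0,0,0,0.45],[0.3,0,-1,0,0,0,0.4],[0.3,0,-1,0,0,0,0.35],[0.3,0,-2,0,0,0,0.3],[0.3,0,-2,0,0,0,0.3],[0.3,0,-2,0,0,0,0.3]]}}

```text
time_s: 7.58
tool_pos: [468.6, -38.7, 90.0]
tool_rot: [0.0, 0.99, 0.139, 0.0]
contact_force: [0.2, -1.8, 1.2]
opening: 55.4
```

Run:
```python
from h import *
look(6);prof(6)
s=cv2.imread(f'pics/s6.png')[205:250,220:295];cv2.imwrite(f'pics/z6.png',cv2.resize(s,None,fx=8,fy=8,interpolation=2))
```

```text
7.58 tcp s,n,z -166.4 439.8 90.0 F [ 0.2 -1.8  1.2] Fs -1.8 open 55.4
scene (-65, -25) 324 rear pct1/3 [ 27.3  29.6 130.1]
scene (25, 65) 298 rear pct1/3 [ 27.9  30.1 130.4]
top (-65, -25) 329 rear pct1/3 [ 27.6  29.6 117.4]
top (25, 65) 78 rear pct1/3 [ 28.6  30.4 139. ]
```

View pics/z6.png

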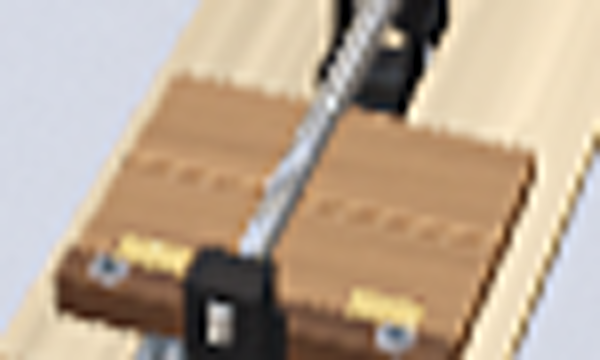

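Emit:
{"method": "step_arm", "body": {"motion": [[0,0,0,0,0,0,0.25],[0,0,0,0,0,0,0.2],[0,0,0,0,0,0,0.2],[0,0,0,0,0,0,0.2]]}}

```text
time_s: 8.02
tool_pos: [468.7, -38.9, 90.4]
tool_rot: [0.001, 0.99, 0.139, 0.001]
contact_force: [-0.4, -3.2, 6.3]
opening: 51.4
```

Run:
```python
from h import *
look(7);prof(7)
s=cv2.imread(f'pics/s7.png')[205:250,220:295];cv2.imwrite(f'pics/z7.png',cv2.resize(s,None,fx=8,fy=8,interpolation=2))
```

```text
8.02 tcp s,n,z -166.6 439.9 90.4 F [-0.4 -3.2  6.3] Fs -2.9 open 51.4
scene (-65, -25) 325 rear pct1/3 [ 29.   31.2 130.4]
scene (25, 65) 292 rear pct1/3 [ 29.1  30.9 130.7]
top (-65, -25) 329 rear pct1/3 [ 29.5  31.1 118. ]
top (25, 65) 73 rear pct1/3 [ 30.8  36.6 139.2]
```

View pics/z7.png

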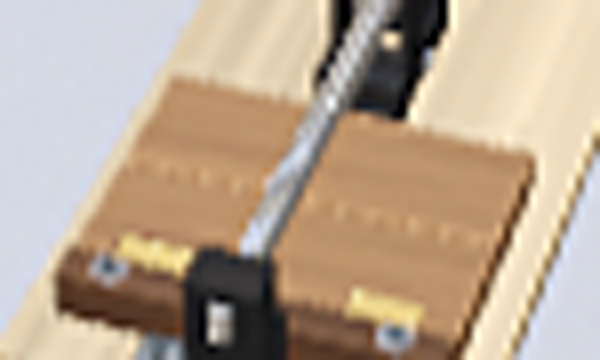

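Emit:
{"method": "step_arm", "body": {"motion": [[0,0,0,0,0,0,0.15],[0,0,-0.5,0,0,0,0.1],[0,0,-1,0,0,0,0.1],[0,0,-1,0,0,0,0.1]]}}

```text
time_s: 8.45
tool_pos: [469.0, -39.5, 91.1]
tool_rot: [0.001, 0.99, 0.139, 0.001]
contact_force: [1.3, -7.9, 0.7]
opening: 47.1
```

Run:
```python
from h import *
look(8);prof(8)
a=np.hstack([cv2.resize(cv2.imread(f'pics/s{i}.png')[205:250,240:295],None,fx=7,fy=9,interpolation=2) for i in(7,8)]);cv2.imwrite(f'pics/z8.png',a)
```

```text
8.45 tcp s,n,z -167.3 439.9 91.1 F [ 1.3 -7.9  0.7] Fs -7.9 open 47.1
scene (-65, -25) 320 rear pct1/3 [ 29.   31.  130.6]
scene (25, 65) 285 rear pct1/3 [ 28.8  31.3 129.7]
top (-65, -25) 324 rear pct1/3 [ 30.2  31.8 116.9]
top (25, 65) 72 rear pct1/3 [ 30.8  33.7 139.6]
```

View pics/z8.png

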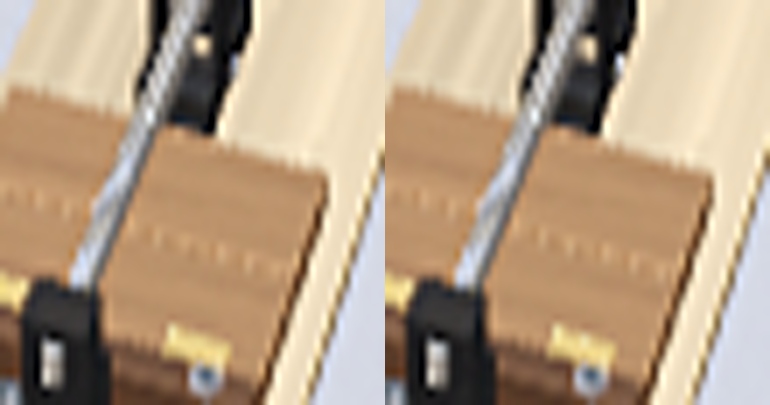

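Emit:
{"method": "step_arm", "body": {"motion": [[0,0,0,0,0,0,0.05],[0,0,-0.5,0,0,0,0.0],[0,0,-0.5,0,0,0,0.0],[0,0,-0.5,0,0,0,0.0],[0,0,-0.5,0,0,0,0.0]]}}

```text
time_s: 8.97
tool_pos: [469.2, -40.4, 91.7]
tool_rot: [0.002, 0.99, 0.14, 0.001]
contact_force: [0.3, -9.9, 1.9]
opening: 43.0
```

Run:
```python
from h import *
look(9);prof(9);st()
```

```text
8.97 tcp s,n,z -168.1 440.0 91.7 F [ 0.3 -9.9  1.9] Fs -9.6 open 43.0
scene (-65, -25) 318 rear pct1/3 [ 29.2  31.4 130.2]
scene (25, 65) 292 rear pct1/3 [ 29.8  32.  130.6]
top (-65, -25) 331 rear pct1/3 [ 29.9  31.3 116.6]
top (25, 65) 77 rear pct1/3 [ 32.5  37.4 138.6]
9.07 tcp s,n,z -168.1 440.0 91.7 F [  1.4 -11.1   2.5] Fs -11.1 open 43.2
```

Emit:
{"method": "step_arm", "body": {"motion": [[0,0,0,0,0,0,-0.03],[0,0,-0.3,0,0,0,-0.06],[0,0,-0.3,0,0,0,-0.06],[0,0,-0.3,0,0,0,-0.06]]}}

```text
time_s: 9.4
tool_pos: [469.4, -40.8, 92.1]
tool_rot: [0.002, 0.99, 0.14, 0.001]
contact_force: [1.0, -11.9, 2.5]
opening: 40.3
```

Run:
```python
from h import *
look(10);prof(10);st()
cal=bot.get_calibration('scene');f=192/np.tan(np.radians(cal['fov_y'])/2);E=np.array(cal['extrinsics'])
def px(s,z,nn=439.5):
    P=np.r_[e*s+n*nn,z];c=E[:3,:3].T@(P-E[:3,3]);return np.array([cal['cx']+f*c[0]/-c[2],cal['cy']-f*c[1]/-c[2]])
d=(px(-115,40)-px(-135,40))/20;L=np.linalg.norm(d);print('px/mm',d,px(-115,33),px(-150,60))
G={i:cv2.cvtColor(cv2.imread(f'pics/s{i}.png'),cv2.COLOR_BGR2GRAY).astype(np.float32) for i in(4,5,6,7,8,9,10)}
def trk(a,b,box):
    x0,y0,x1,y1=box;A=cv2.GaussianBlur(G[a],(0,0),.8)[y0:y1,x0:x1];B=cv2.GaussianBlur(G[b],(0,0),.8)
    best=None
    for mm in np.arange(-4,8,.1):
        M=np.float32([[1,0,x0+d[0]*mm],[0,1,y0+d[1]*mm]])
        C=cv2.warpAffine(B,M,(x1-x0,y1-y0),flags=cv2.INTER_CUBIC|cv2.WARP_INVERSE_MAP)
        v=((C-A)**2).mean()
        if best is None or v<best[0]: best=(v,mm)
    return best
for b in(5,6,7,8,9,10): print(b,'head',trk(7,b,(258,207,276,221)),'boardR',trk(7,b,(268,215,292,238)),'boardL',trk(7,b,(232,210,254,228)))
cv2.imwrite('pics/z10.png',cv2.resize(cv2.imread('pics/s10.png')[190:250,230:300],None,fx=8,fy=8,interpolation=2))
```

```text
9.4 tcp s,n,z -168.6 440.0 92.1 F [  1.  -11.9   2.5] Fs -11.8 open 40.3
scene (-65, -25) 324 rear pct1/3 [ 29.2  30.9 130.2]
scene (25, 65) 290 rear pct1/3 [ 28.6  31.5 131.5]
top (-65, -25) 334 rear pct1/3 [ 29.8  31.3 116.7]
top (25, 65) 75 rear pct1/3 [ 32.7  37.2 138.3]
9.5 tcp s,n,z -168.6 440.0 92.1 F [  1.2 -12.2   2.6] Fs -12.1 open 40.8
px/mm [-0.09823688  0.19478999] [264.43182633 217.95057021] [267.91767979 204.65301232]
5 head (np.float32(28.465866), np.float64(-4.0)) boardR (np.float32(18.377947), np.float64(-4.0)) boardL (np.float32(13.221374), np.float64(-4.0))
6 head (np.float32(14.955942), np.float64(-1.699999999999998)) boardR (np.float32(4.1335278), np.float64(-1.699999999999998)) boardL (np.float32(3.6411777), np.float64(-2.2999999999999985))
7 head (np.float32(0.0), np.float64(3.552713678800501e-15)) boardR (np.float32(0.0), np.float64(3.552713678800501e-15)) boardL (np.float32(0.0), np.float64(3.552713678800501e-15))
8 head (np.float32(18.699015), np.float64(0.20000000000000373)) boardR (np.float32(0.21231163), np.float64(3.552713678800501e-15)) boardL (np.float32(0.11748538), np.float64(3.552713678800501e-15))
9 head (np.float32(23.984545), np.float64(0.9000000000000039)) boardR (np.float32(0.49249324), np.float64(3.552713678800501e-15)) boardL (np.float32(0.053625073), np.float64(3.552713678800501e-15))
10 head (np.float32(37.126057), np.float64(1.100000000000005)) boardR (np.float32(0.44198513), np.float64(3.552713678800501e-15)) boardL (np.float32(0.05536718), np.float64(3.552713678800501e-15))
```

View pics/z10.png

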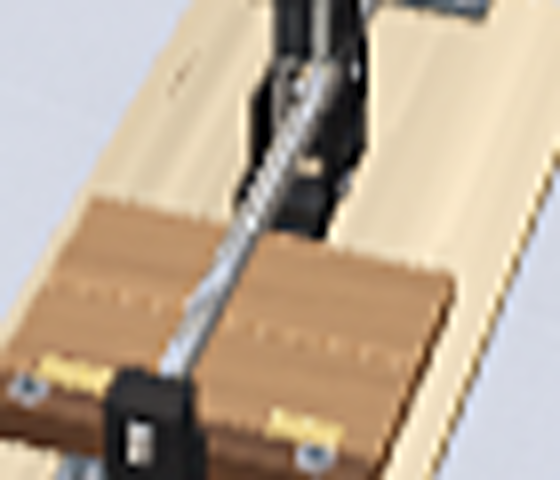

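Run:
```python
from h import *
r=[]
for i in(7,8,9,10):
    a=np.clip(cv2.imread(f'pics/s{i}.png')[188:222,254:284].astype(float)*1.6,0,255).astype(np.uint8)
    r.append(cv2.resize(a,None,fx=6.6,fy=17,interpolation=cv2.INTER_CUBIC))
cv2.imwrite('pics/z11.png',np.hstack(r))
r=[]
for i in(7,10):
    a=np.clip(cv2.imread(f'pics/t{i}.png')[195:225,220:255].astype(float)*1.5,0,255).astype(np.uint8)
    r.append(cv2.resize(a,None,fx=11,fy=11,interpolation=cv2.INTER_CUBIC))
cv2.imwrite('pics/z12.png',np.hstack(r))
```

```text
(no output)
```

View pics/z11.png

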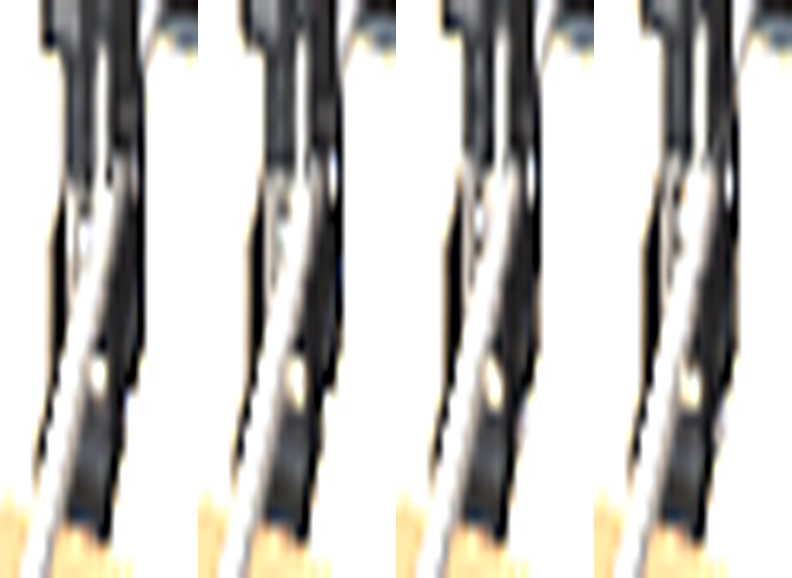

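View pics/z12.png

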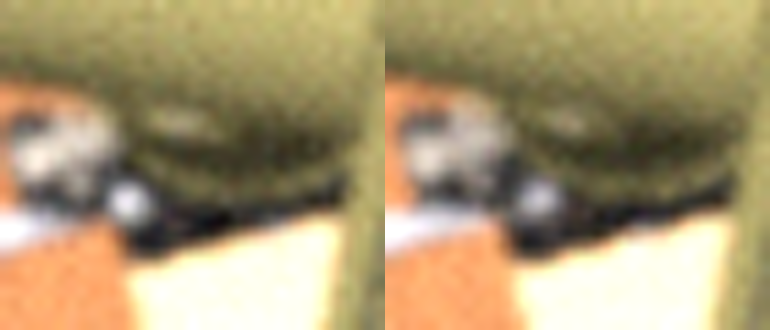

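Run:
```python
from h import *
cal=bot.get_calibration('scene')
dz=np.array([-0.09824,0.19479])
def avg(i): return cv2.imread(f'pics/s{i}.png').astype(np.float32).mean(2)
G={i:avg(i) for i in(5,6,7,8,9,10)}
def trk(a,b,box):
    x0,y0,x1,y1=box;A=cv2.GaussianBlur(G[a],(0,0),.7)[y0:y1,x0:x1];B=cv2.GaussianBlur(G[b],(0,0),.7);r=[]
    ms=np.arange(-6,8,.1)
    for mm in ms:
        M=np.float32([[1,0,x0+dz[0]*mm],[0,1,y0+dz[1]*mm]])
        C=cv2.warpAffine(B,M,(x1-x0,y1-y0),flags=cv2.INTER_CUBIC|cv2.WARP_INVERSE_MAP)
        r.append(((C-A)**2).mean())
    k=np.argmin(r);return round(ms[k],1),round(float(r[k]),1)
for nm,box in dict(right=(271,203,279,215),right2=(271,206,277,219),left=(257,208,262,219),left2=(256,200,263,218),spot=(267,206,272,214)).items():
    print(nm,[(b,trk(7,b,box)) for b in(5,6,8,9,10)],[(b,trk(10,b,box)) for b in(5,6,7,8,9)])
```

```text
right [(5, (np.float64(-3.9), 40.8)), (6, (np.float64(-1.4), 18.1)), (8, (np.float64(0.2), 21.1)), (9, (np.float64(1.9), 28.0)), (10, (np.float64(2.7), 31.4))] [(5, (np.float64(-6.0), 35.3)), (6, (np.float64(-4.9), 34.2)), (7, (np.float64(-3.0), 28.5)), (8, (np.float64(-1.7), 64.1)), (9, (np.float64(-0.2), 13.0))]
right2 [(5, (np.float64(-4.6), 33.7)), (6, (np.float64(-1.4), 16.6)), (8, (np.float64(0.5), 24.7)), (9, (np.float64(1.7), 23.7)), (10, (np.float64(1.7), 26.0))] [(5, (np.float64(-6.0), 35.0)), (6, (np.float64(-4.9), 41.6)), (7, (np.float64(-2.3), 28.3)), (8, (np.float64(-1.4), 69.0)), (9, (np.float64(-0.0), 1.3))]
left [(5, (np.float64(-5.0), 24.0)), (6, (np.float64(-2.1), 14.4)), (8, (np.float64(-0.1), 6.3)), (9, (np.float64(0.5), 14.6)), (10, (np.float64(0.5), 14.0))] [(5, (np.float64(-6.0), 52.6)), (6, (np.float64(-2.8), 36.3)), (7, (np.float64(-0.5), 14.7)), (8, (np.float64(-0.5), 10.8)), (9, (np.float64(-0.0), 0.1))]
left2 [(5, (np.float64(-5.3), 18.1)), (6, (np.float64(-2.1), 9.5)), (8, (np.float64(-0.1), 3.3)), (9, (np.float64(1.2), 15.1)), (10, (np.float64(1.2), 15.2))] [(5, (np.float64(-6.0), 58.7)), (6, (np.float64(-3.7), 33.3)), (7, (np.float64(-1.2), 14.2)), (8, (np.float64(-1.2), 11.3)), (9, (np.float64(-0.0), 0.2))]
spot [(5, (np.float64(-5.0), 22.0)), (6, (np.float64(-1.8), 28.2)), (8, (np.float64(0.8), 62.8)), (9, (np.float64(1.7), 36.0)), (10, (np.float64(3.3), 42.0))] [(5, (np.float64(-6.0), 148.1)), (6, (np.float64(-4.9), 35.9)), (7, (np.float64(-3.3), 39.8)), (8, (np.float64(-2.1), 45.6)), (9, (np.float64(-0.8), 30.9))]
```

Emit:
{"method": "step_arm", "body": {"motion": [[0,0,0,0,0,0,-0.08],[0,0,-0.2,0,0,0,-0.1],[0,0,-0.2,0,0,0,-0.1],[0,0,-0.2,0,0,0,-0.1]]}}

```text
time_s: 9.83
tool_pos: [469.5, -41.1, 92.3]
tool_rot: [0.002, 0.99, 0.14, 0.001]
contact_force: [1.4, -14.1, 3.1]
opening: 39.1
```

Run:
```python
from h import *
look(11);st()
cal=bot.get_calibration('top');f=192/np.tan(np.radians(cal['fov_y'])/2);E=np.array(cal['extrinsics'])
def px(s,z,nn=439.5):
    P=np.r_[e*s+n*nn,z];c=E[:3,:3].T@(P-E[:3,3]);return np.array([cal['cx']+f*c[0]/-c[2],cal['cy']-f*c[1]/-c[2]])
dz=(px(-130,50)-px(-160,50))/30;print(dz)
G={i:cv2.imread(f'pics/t{i}.png').astype(np.float32).mean(2) for i in(5,6,7,8,9,10,11)}
def trk(a,b,box):
    x0,y0,x1,y1=box;A=cv2.GaussianBlur(G[a],(0,0),.7)[y0:y1,x0:x1];B=cv2.GaussianBlur(G[b],(0,0),.7);r=[]
    ms=np.arange(-7,9,.1)
    for mm in ms:
        M=np.float32([[1,0,x0+dz[0]*mm],[0,1,y0+dz[1]*mm]])
        C=cv2.warpAffine(B,M,(x1-x0,y1-y0),flags=cv2.INTER_CUBIC|cv2.WARP_INVERSE_MAP)
        r.append(((C-A)**2).mean())
    k=np.argmin(r);return round(float(ms[k]),1),round(float(r[k]),1)
for box in((230,214,237,221),(231,216,238,222),(229,213,235,220)):
    print([(b,trk(7,b,box)) for b in G],'\n',[(b,trk(10,b,box)) for b in G])
print('board',[(b,trk(7,b,(225,222,240,240))) for b in G])
```

```text
9.83 tcp s,n,z -168.9 440.0 92.3 F [  1.4 -14.1   3.1] Fs -14.0 open 39.1
9.93 tcp s,n,z -168.9 440.0 92.3 F [  0.1 -12.6   3.3] Fs -12.1 open 39.0
[-0.30250381  0.08336184]
[(5, (-4.3, 100.2)), (6, (-0.9, 91.1)), (7, (-0.0, 0.0)), (8, (-0.4, 34.3)), (9, (-0.1, 122.4)), (10, (-0.1, 136.5)), (11, (0.2, 184.1))] 
 [(5, (-6.1, 141.3)), (6, (-2.8, 224.6)), (7, (0.6, 127.3)), (8, (0.6, 40.4)), (9, (0.1, 5.8)), (10, (-0.0, 0.0)), (11, (-0.0, 7.8))]
[(5, (-4.3, 29.0)), (6, (-1.3, 46.9)), (7, (-0.0, 0.0)), (8, (-0.0, 3.3)), (9, (-0.0, 4.7)), (10, (0.1, 4.8)), (11, (0.1, 6.8))] 
 [(5, (-4.6, 31.3)), (6, (-1.3, 44.5)), (7, (-0.1, 4.8)), (8, (-0.0, 2.3)), (9, (-0.0, 1.5)), (10, (-0.0, 0.0)), (11, (0.1, 2.1))]
[(5, (-3.9, 307.8)), (6, (0.1, 146.8)), (7, (-0.0, 0.0)), (8, (-1.2, 70.2)), (9, (-2.8, 326.0)), (10, (-3.1, 415.7)), (11, (-0.5, 523.4))] 
 [(5, (-6.9, 368.8)), (6, (-0.2, 565.0)), (7, (3.1, 328.0)), (8, (2.0, 125.3)), (9, (0.5, 9.0)), (10, (-0.0, 0.0)), (11, (-0.1, 10.5))]
board [(5, (-4.4, 5.8)), (6, (-1.4, 4.6)), (7, (-0.0, 0.0)), (8, (0.1, 2.5)), (9, (0.1, 2.9)), (10, (0.1, 3.2)), (11, (0.1, 3.4))]
```

Run:
```python
from h import *
for i in(7,):
    W=world('scene',np.load(f'pics/s{i}.npy'));S=W[...,:2]@e+140;N=W[...,:2]@n-439.5
    for v in range(188,222):
        print(v,' '.join(f'{S[v,u]:.0f}/{N[v,u]:.0f}/{W[v,u,2]:.0f}' for u in range(257,278,2)))
```

```text
188 -142/83/14 -142/75/17 30/10/151 25/5/148 27/-2/151 33/-10/158 12/-10/143 -10/-9/128 -37/-7/108 -48/-11/101 -108/-1/58
189 -132/79/18 -138/74/15 32/9/149 30/3/149 29/-2/150 35/-10/155 15/-10/141 -12/-9/122 -42/-6/101 -50/-11/97 -103/-2/57
190 -130/79/15 -131/71/16 28/10/143 30/3/146 30/-3/147 30/-9/149 14/-10/137 -10/-9/120 -39/-7/99 -50/-11/93 -154/12/14
191 -122/76/17 -124/69/17 -127/63/16 28/4/140 31/-3/144 32/-10/146 7/-8/128 -10/-9/116 -39/-7/95 -81/-2/64 -146/9/16
192 -121/76/13 -122/69/14 -122/61/16 12/9/124 10/4/123 11/-3/126 5/-8/123 -13/-8/110 -38/-7/92 -50/-11/84 -145/9/12
193 -110/72/17 -112/65/18 -113/58/19 13/9/121 14/2/123 12/-3/123 9/-9/122 -10/-9/108 -41/-7/86 -45/-12/85 -134/6/16
194 -105/70/17 -110/64/15 -112/58/15 12/9/116 11/3/116 12/-3/119 6/-8/116 -10/-9/105 -39/-7/83 -46/-12/80 -133/5/13
195 -105/70/13 -106/63/14 -106/56/15 12/9/112 12/3/114 12/-4/115 6/-8/112 -10/-9/101 -38/-8/80 -40/-14/80 -121/2/18
196 -98/68/14 -97/60/17 -101/54/15 11/10/108 11/3/109 14/-4/113 5/-8/107 -12/-9/96 -39/-8/75 -43/-13/74 -115/0/18
197 -90/65/16 -94/59/15 -94/51/17 12/9/104 1
[... 1988 characters left out ...]
-0/41 19/-7/43 22/-14/47 3/-15/31 -16/-16/17 -17/-22/17 -19/-28/17
216 6/32/17 60/6/68 58/0/68 45/-2/58 23/-1/40 20/-7/39 19/-13/40 0/-14/25 -11/-17/16 -16/-23/14 -16/-30/16
217 27/24/32 64/5/68 62/-1/67 43/-1/52 23/-1/36 20/-7/35 23/-14/39 -5/-12/16 -8/-18/15 -11/-24/15 -12/-31/16
218 33/22/33 71/2/70 61/-1/62 25/5/31 25/-2/33 25/-8/35 25/-15/37 -1/-14/16 -2/-20/16 -6/-26/15 -8/-32/14
219 41/19/36 72/2/67 63/-1/60 29/3/31 31/-4/34 28/-9/34 20/-14/29 4/-15/15 2/-22/16 0/-28/16 -1/-34/17
220 79/6/68 75/1/66 64/-2/58 36/1/33 33/-5/33 34/-11/35 29/-16/32 29/-23/34 5/-22/14 4/-29/15 3/-35/16
221 83/4/68 80/-1/66 62/-1/51 39/0/32 38/-6/33 38/-13/35 33/-18/32 32/-24/33 29/-30/32 28/-36/33 5/-36/14
```

Run:
```python
from h import *
A={};Z={}
for i in(3,4,5,6,7,8,9,10,11):
    W=world('scene',np.load(f'pics/s{i}.npy'));A[i]=W[...,:2]@e+140;Z[i]=W[...,2];A[i]=np.where(np.abs(A[i])<300,A[i],np.nan)
sets={'jaw':(range(214,218),range(265,270)),'headR':(range(204,214),range(270,273)),'headL':(range(204,208),range(261,263)),'handlefr':(range(193,198),range(270,272))}
for nm,(vs,us) in sets.items():
    print(nm,[(i,round(float(np.nanmedian(A[i][np.ix_(list(vs),list(us))])),1),round(float(np.nanstd(A[i][np.ix_(list(vs),list(us))])),1)) for i in A])
for i in(3,4,5,6,7,11):
  print(i,[[int(A[i][v,u]) if A[i][v,u]==A[i][v,u] else None for u in(265,266,267,268,269)] for v in(213,214,215,216,217)])
```

```text
jaw [(3, -2.5, 9.8), (4, 9.8, 5.1), (5, 18.2, 1.8), (6, 19.5, 1.3), (7, 21.1, 1.7), (8, 22.3, 1.5), (9, 22.2, 2.0), (10, 21.4, 1.5), (11, 22.0, 1.8)]
headR [(3, -11.9, 15.7), (4, -10.4, 21.0), (5, -7.6, 17.6), (6, 1.4, 6.7), (7, 1.2, 6.3), (8, 2.8, 7.5), (9, 1.7, 7.9), (10, 1.2, 7.6), (11, 1.7, 8.3)]
headL [(3, -50.5, 15.0), (4, -53.4, 17.5), (5, -23.3, 25.9), (6, -41.4, 26.8), (7, 5.3, 1.0), (8, 6.1, 2.4), (9, 6.0, 2.8), (10, 6.5, 2.8), (11, 7.3, 2.9)]
handlefr [(3, -44.7, 6.5), (4, -41.1, 25.8), (5, -21.2, 12.4), (6, -8.4, 4.0), (7, -10.0, 4.2), (8, -7.7, 5.8), (9, -6.4, 5.7), (10, -8.0, 6.4), (11, -8.5, 7.2)]
3 [[24, -2, -2, -6, -1], [-4, -4, -3, -2, -2], [-1, -3, -3, -4, -2], [-1, -5, -6, -3, 1], [21, 18, 20, 17, 16]]
4 [[26, 9, 5, 6, 6], [6, 3, 5, 4, 5], [10, 7, 8, 8, 10], [11, 12, 9, 9, 9], [20, 20, 18, 18, 14]]
5 [[23, 14, 13, 14, 11], [17, 15, 14, 17, 16], [18, 20, 19, 15, 18], [18, 18, 16, 18, 16], [21, 18, 18, 14, 20]]
6 [[25, 16, 13, 14, 11], [20, 19, 21, 19, 18], [19, 21, 18, 20, 18], [20, 20, 21, 22, 21], [17, 18, 18, 18, 18]]
7 [[24, 18, 17, 13, 14], [23, 18, 21, 20, 18], [19, 21, 19, 20, 22], [22, 22, 20, 23, 18], [23, 23, 20, 22, 22]]
11 [[24, 15, 17, 14, 14], [23, 19, 20, 17, 19], [25, 22, 24, 21, 23], [23, 22, 21, 22, 20], [21, 24, 22, 20, 21]]
```

```bash
cat > icp.py <<'E'
from h import *
def run(cam,k,pairs,zlo=38,zhi=79,nlo=6):
    cal=bot.get_calibration(cam);f=192/np.tan(np.radians(cal['fov_y'])/2);E=np.array(cal['extrinsics'])
    D={}
    def cloud(i):
        d=np.load(f'pics/{k}{i}.npy');W=world(cam,d);im=cv2.imread(f'pics/{k}{i}.png').astype(int).max(2)
        S=W[...,:2]@e+140;N=W[...,:2]@n-439.5
        m=(abs(N)<20)&(abs(N)>nlo)&(W[...,2]>zlo)&(W[...,2]<zhi)&(S>-70)&(S<40)&(d>0)&(im<110)
        return W[m]
    def cost(P,d,m):
        Q=P.copy();Q[:,:2]+=e*m;c=(Q-E[:3,3])@E[:3,:3]
        u=(cal['cx']+f*c[:,0]/-c[:,2]);v=cal['cy']-f*c[:,1]/-c[:,2]
        dd=d[np.clip(v.round().astype(int),0,383),np.clip(u.round().astype(int),0,511)]
        return np.clip(abs(dd+c[:,2]),0,6).mean()
    ms=np.arange(-18,18,.1)
    for a,b in pairs:
        da=np.load(f'pics/{k}{a}.npy');db=np.load(f'pics/{k}{b}.npy');P=cloud(a);Q=cloud(b)
        c=np.array([cost(P,db,m)+cost(Q,da,-m) for m in ms])
        c=np.convolve(c,np.ones(9)/9,'same');c[:5]=9e9;c[-5:]=9e9
        print(cam,a,b,len(P),len(Q),round(ms[c.argmin()],1),round(c.min(),2))
E
python3 - <<'E'
from icp import *
run('scene','s',[(3,4),(4,5),(5,6),(5,7),(6,7),(7,8),(7,9),(7,10),(7,11),(5,11),(6,11)])
run('top','t',[(3,4),(4,5),(5,7),(7,11),(6,11)])
E
```

```text
scene 3 4 99 113 11.3 5.91
scene 4 5 113 116 11.2 4.88
scene 5 6 116 105 0.9 6.53
scene 5 7 116 104 10.0 6.59
scene 6 7 105 104 1.2 4.86
scene 7 8 104 101 0.3 5.26
scene 7 9 104 114 0.4 5.17
scene 7 10 104 111 0.3 5.25
scene 7 11 104 108 0.0 5.77
scene 5 11 116 108 10.4 5.7
scene 6 11 105 108 0.8 5.9
top 3 4 28 22 12.0 6.36
top 4 5 22 24 10.9 6.58
top 5 7 24 20 6.5 7.01
top 7 11 20 22 -1.2 6.13
top 6 11 19 22 2.1 6.57
```

Run:
```python
from h import *
for j in range(8): snap('scene',f'm{j}')
st()
ds=np.stack([np.load(f'pics/m{j}.npy') for j in range(8)]);ds[ds<=0]=np.nan
np.save('pics/s99.npy',np.nanmedian(ds,0))
kin={0:0,3:12.4,4:25.6,5:37.5,6:40.4,7:42.2,8:43.65,9:44.9,10:45.65,11:46.1,99:46.1}
cl={}
for i in kin:
    f='scene0' if i==0 else f's{i}'
    W=world('scene',np.load(f'pics/{f}.npy'));S=W[...,:2]@e+140-kin[i];N=W[...,:2]@n-439.5;Z=W[...,2]
    out=[]
    for (n0,n1,z0,z1,s0,s1) in((-17,-11,40,79,-55,-30),(11,20,45,79,-50,-25),(-15,-4,34,44,-35,-12),(-15,15,34,44,-35,-12)):
        m=(N>n0)&(N<n1)&(Z>z0)&(Z<z1)&(S>s0)&(S<s1);q=S[m]
        if len(q)<5: out.append((len(q),None));continue
        g=np.arange(s0,s1,.1);k=np.exp(-.5*((g[:,None]-q)/1.5)**2).sum(1);mo=g[k.argmax()]
        w=abs(q-mo)<4;out.append((int(w.sum()),round(mo,1),round(float(q[w].mean()),1)))
    print(i,out)
```

```text
10.33 tcp s,n,z -168.9 440.0 92.3 F [  0.5 -13.4   2.2] Fs -13.0 open 39.0
0 [(12, np.float64(-40.3), -40.1), (15, np.float64(-37.5), -37.5), (9, np.float64(-19.6), -19.6), (13, np.float64(-19.5), -19.6)]
3 [(11, np.float64(-43.0), -42.5), (14, np.float64(-37.8), -37.6), (9, np.float64(-19.7), -19.3), (14, np.float64(-19.8), -19.4)]
4 [(9, np.float64(-45.2), -45.2), (9, np.float64(-36.4), -36.5), (7, np.float64(-20.0), -19.9), (10, np.float64(-20.0), -19.9)]
5 [(8, np.float64(-45.5), -46.0), (10, np.float64(-37.8), -37.1), (8, np.float64(-20.2), -19.9), (14, np.float64(-19.2), -19.7)]
6 [(14, np.float64(-36.7), -37.0), (14, np.float64(-46.9), -46.7), (7, np.float64(-21.3), -20.3), (12, np.float64(-20.1), -20.0)]
7 [(15, np.float64(-39.3), -39.4), (17, np.float64(-36.5), -36.1), (12, np.float64(-19.1), -19.8), (18, np.float64(-19.6), -20.2)]
8 [(17, np.float64(-38.8), -38.9), (13, np.float64(-37.3), -37.7), (11, np.float64(-21.0), -20.8), (15, np.float64(-21.1), -20.6)]
9 [(9, np.float64(-53.7), -53.6), (15, np.float64(-37.8), -38.7), (8, np.float64(-22.2), -22.2), (14, np.float64(-22.3), -22.4)]
10 [(8, np.float64(-37.4), -37.7), (13, np.float64(-38.8), -38.6), (7, np.float64(-23.9), -23.9), (13, np.float64(-23.8), -24.0)]
11 [(10, np.float64(-37.0), -37.4), (11, np.float64(-36.7), -37.1), (8, np.float64(-24.4), -24.2), (12, np.float64(-23.9), -23.8)]
99 [(9, np.float64(-44.1), -44.2), (9, np.float64(-36.2), -36.3), (8, np.float64(-23.7), -23.8), (14, np.float64(-23.7), -23.7)]
```

The lower jaw cap has followed the board since the boards met, while the head kept advancing. It now lags by about 4.0 mm, which is the middle of the allowed range. The hold is steady, so I'm handing in.

Run:
```python
from h import *
st(); print(bot.hand_in()); st()
```

```text
10.33 tcp s,n,z -168.9 440.0 92.3 F [  0.5 -13.4   2.2] Fs -13.0 open 39.0
the job is handed in; nothing more can be done
None
the job is handed in; nothing more can be done
```

I closed the lid joint with three near-full trigger strokes and a fourth done in small increments. I handed in at 10.3 s with the trigger still squeezed between the fingers.

**Last checks**
- **Boards:** shut. The loose board stopped moving in both cameras (0.1 mm or less) while I squeezed further, and no gap shows in the pictures.
- **Rubber cap:** pressed in about 4.0 mm. I got this from how far the cap front lags behind the head in the depth images, using the head advance worked out from the gripper position.
- **Hold:** steady at a 39 mm opening, with the trigger about 24 of 30 mm in. The net force on the tool is about 13 N.
- **Case, glass and notebook:** the arm was kept clear of all three. I took no separate measurement of them at the end.

**Disagreements**
- **Head travel:** tracking the head in the colour pictures gave only about 2 mm of movement in the last presses, against about 3.5 mm from the gripper position. The pictures are too coarse there, at about 5 mm per pixel. The depth of the head's side agreed with the gripper position, so I trusted the 4 mm figure.
- **Loaded travel:** the head moved less per mm of squeeze under load than it did when free. I did not find out why.

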